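# Share the fume extraction between two bench inlets

### The job

Two of us are about to solder, so share the fume extraction evenly: of the two slide-gate inlets on the bench, one is at or near shut and the other at or near fully open. Each shutter has an upright black tab to slide it by: move both until they click into their middle, half-open stop, and let go of them there. Leave everything else on the bench where it is.

Things in the scene. Friction and masses are not known exactly. Their poses are not given: they have to be found in the camera images.
- inlet_a: one of two identical fume inlets bolted to the bench: 112 mm round flange, duct stub, grey cast slide-gate frame 119 x 104 mm (28 to 51 mm above the bench). Origin on the bench under the port's centre, z up. The shutter slides along its x axis and is drawn out to -x, where the frame ends 64 mm from the origin. Place and yaw (within 0.5 rad) vary; either inlet may stand on the left
- port_a (a point): centre of the mouth of inlet_a: a round collar on top of the gate, 77 mm outside, rim 67 mm above the bench, over a 60 mm port with three guard wires; the steel shutter shows through it as it covers the port. On the frame's +y side, 50 mm nearer -x, sits the spring index plunger, reaching 78 mm out
- tab_a (a point): grip point in the shutter tab of inlet_a, 66 mm above the bench; axes as the inlet. Upright black tab, 10 mm thick along x, 50 mm wide along y, from the steel plate (82 mm wide, top 42 mm above the bench) up to 82 mm. It lies at x = -114 mm minus the travel, y = 0 in the inlet's frame, so at least 45 mm is free between tab and gate frame; beyond it is open bench
- shutter_a (a joint): travel of the shutter of inlet_a in m, growing as it is drawn out: 0 shut (end stop), 0.035 half open, 0.070 open (end stop). Starts shut or up to 18 mm out of shut. At each of the three a notch in the plate's edge takes the spring plunger: let go within about 5 mm, it snaps in. About 11 N pulls it out of a notch, 3 N slides it between notches, where it stays as left
- inlet_b: one of two identical fume inlets bolted to the bench: 112 mm round flange, duct stub, grey cast slide-gate frame 119 x 104 mm (28 to 51 mm above the bench). Origin on the bench under the port's centre, z up. The shutter slides along its x axis and is drawn out to -x, where the frame ends 64 mm from the origin. Place and yaw (within 0.5 rad) vary; either inlet may stand on the left
- port_b (a point): centre of the mouth of inlet_b: a round collar on top of the gate, 77 mm outside, rim 67 mm above the bench, over a 60 mm port with three guard wires; the steel shutter shows through it as it covers the port. On the frame's +y side, 50 mm nearer -x, sits the spring index plunger, reaching 78 mm out
- tab_b (a point): grip point in the shutter tab of inlet_b, 66 mm above the bench; axes as the inlet. Upright black tab, 10 mm thick along x, 50 mm wide along y, from the steel plate (82 mm wide, top 42 mm above the bench) up to 82 mm. It lies at x = -114 mm minus the travel, y = 0 in the inlet's frame, so at least 45 mm is free between tab and gate frame; beyond it is open bench
- shutter_b (a joint): travel of the shutter of inlet_b in m, growing as it is drawn out: 0 shut (end stop), 0.035 half open, 0.070 open (end stop). Starts open or up to 18 mm short of open. At each of the three a notch in the plate's edge takes the spring plunger: let go within about 5 mm, it snaps in. About 11 N pulls it out of a notch, 3 N slides it between notches, where it stays as left
- flux_jar: amber glass flux jar with a white screw cap, 60 mm diameter, 73 mm tall; origin at the centre of its underside. Bystander
- spudger: flat blue plastic opening tool, 168 x 18 x 6 mm, lying on the mat; origin at the underside, near its middle. Bystander
- screwdriver: screwdriver with black handle, 170 mm long, 26 mm thick, lying; origin at the underside of its middle. Bystander
- screw_tray: clear plastic tray with one divider, 120 x 90 x 35 mm; origin at the centre of its underside. Bystander
- suction_cup: black suction cup with a small knob, 72 mm diameter, 36 mm tall; origin at the centre of its underside. Bystander
- solder_reel: metal-coloured reel standing on its flange, 64 mm diameter, 42 mm tall; origin at the centre of its underside. Bystander
- tip_cleaner: black pot with brass wool for cleaning soldering tips, 80 mm diameter, 60 mm tall; origin at the centre of its underside. Bystander

How it is judged:
By the outcome, as a careful person would: the job done as asked, in the order asked, and still so for the second after the job is handed in, with the robot touching nothing.
It also fails if it takes over 45 s, if anything falls off the work surface, if the arm or the gripper's body presses on something with over 40 N, if the wrist force passes 120 N, or if a joint passes its speed limit or range.

### The arm

A 7-joint arm with a two-finger parallel gripper is mounted at the origin on the work surface. World frame = base frame: x ahead of the robot, y to its left, z up, the work surface at z = 0. Lengths are in m, angles in rad, forces in N, time in s.
With the tool pointing down it reaches from about 0.425 to 0.925 m from the base axis. Payload 6.8 kg.
Tool frame: the origin (TCP) lies between the finger pads; the fingertips stand 14 mm ahead of it and the grasp point (between the pads) lies 5 mm behind it; z points along the fingers, y is the line along which they close (so a half turn about z gives the same grasp; the last joint's range is limited). The gripper opens to 85 mm and grips with 20 to 120 N. Pads are 22 mm wide; open, the fingers measure 114 mm over their backs; the gripper's body (76 mm by 85 mm) begins 54 mm behind the grasp point. The pads swing forward as they close: fully open they stand 13 mm farther back than shut.
Start: joints at [1.101, 0.477, 0.022, 1.555, -0.011, 1.109, -0.083], TCP at [0.239, -0.631, 0.209] pointing down, gripper open.
Joint ranges: [-2.96, 2.96], [-0.34, 2.1], [-1.41, 1.46], [0.24, 2.44], [-1.37, 4.51], [0.17, 1.92], [-2.96, 2.96]. Speed limits (rad/s): [2.39, 2.39, 3.14, 3.14, 3.14, 3.14, 3.14].

### API

Orientations are given as a rotation vector (axis times angle).
In Python, from bench import r, eyes, ticket gives the robot as it stands. The module is installed in compiled form; this text tells all that it offers.
- The arm moves only by the tool arm_command, never from a script. Its argument "plan" is text: rows parted by semicolons, each of 4 numbers parted by spaces: the shift along the tool's x, y, z in m, then the turn about the tool's z in degrees. In form: tx ty tz yaw; .... A call has 1 to 20 rows; each row shifts and turns the commanded pose from where the row before left it, along the tool's axes as they then stand; what a row does not reach is not made up. A row lasts 1/8 s, in which the tool goes at most 62.5 mm and 10.7 degrees, less where a joint would pass 70% of its speed; a pose out of reach is approached as far as the arm can. A call is refused whole if a number of a shift passes 0.0625 or a number of a turn 10.7, either way. A call with a gripper value outside its range is refused whole. "hand" is the closure, from -1 (fully open) to 1 (shut), set as the call begins (left out, the last holds). The fingers move at their own pace and stop on an object; "grip_force" is the grip in N (left out, the last holds). Time passes only in rows, so rows that do not move let the fingers close. It gives the time, the measured TCP pose, the force, the opening and the grip force at its end, in the units of the state.
- r.get_obs(): the state, without advancing time (a new reading comes with each control period).
- eyes.grab_frame(name): name is "scene" or "top"; returns (picture, depth): 384x512x3 uint8, red, green, blue; 384x512 float32, m along the optical axis (not along the pixel's ray), 0 where there is no reading.
- eyes.calibration(name): a dict with "fov_y" (degrees; the focal length in pixels is half the picture's height over the tangent of half this angle, whatever the lens; pixels are square), "cx", "cy" (the principal point, pixels), "origin" and "attitude" of the camera in the world. Camera axes: x right, y up, looking along -z (the intrinsics and any distortion apply to the point x, -y, -z); pixel columns grow to the right and rows downward; lengths in m; the calibration is good to about 2 mm. A picture is of the moment at which its call begins. calibration takes no time and is no camera call.
- ticket.hand_in(): hands the job in; it is judged then, once.
The state is a dict: "clock": time; "joints": joint angles; "qvel": joint speeds; "tau": joint torques, N m; "tcp_pos": TCP position; "orientation": TCP orientation; "contact_force": force on the tool from outside, world axes, zero at the start; "moment": the same for the moment, N m; "grip_width": finger opening in m; "gripper_force": force on a finger pad.
Only numpy, scipy, OpenCV 4.12 (cv2) and the standard library are available. Lean on these libraries where they do the work, as an engineer would, in place of code of your own. Each camera call takes 0.05 s, during which the arm holds its last target. There are 200 camera calls.

## Working session

There is one attempt and no reset: what is moved stays moved. The work goes in short steps, Python scripts to look and compute and a tool call to move; the robot and the scene stay as the last step left them, time stands still between calls to the robot, and variables do not carry over. Pictures are saved under pics/ and viewed, at most 10 in all, crops included, and the job is handed in when it is done.

Besides the shell and the picture viewer there is one more tool, called after "Emit:" by a JSON object that holds its "api" and its "payload", one argument or row to a line. arm_command: Moves the arm, as the interface text tells. Its arguments: {"type":"object","properties":{"plan":{"type":"string"},"hand":{"type":"number"},"grip_force":{"type":"number"}},"required":["plan"]}

```bash
mkdir -p pics
cat > h.py <<'E'
import numpy as np, cv2
from bench import r, eyes, ticket
def world(cal, d, u, v):
    f=192/np.tan(np.radians(cal["fov_y"])/2)
    z=d
    return z, f
E
python3 - <<'E'
from h import *
for n in ("top","scene"):
    p,d=eyes.grab_frame(n); cv2.imwrite(f"pics/{n}0.png",cv2.resize(p[:,:,::-1],(800,600),interpolation=cv2.INTER_CUBIC)); np.savez(f"{n}0.npz",p=p,d=d)
    print(n,eyes.calibration(n))
print(r.get_obs())
E
```

```text
top {'fov_y': 44.30716766320995, 'cx': 257.20479266029497, 'cy': 192.55586431794842, 'origin': array([ 0.43770857, -0.00267566,  1.33335632]), 'attitude': array([ 0.08067364, -0.07484117, -1.55160915])}
scene {'fov_y': 42.334844804318635, 'cx': 262.8340536258911, 'cy': 190.97397145418745, 'origin': array([1.3574515 , 0.39756556, 1.58234311]), 'attitude': array([0.31785647, 0.54076498, 1.96458188])}
{'clock': 0.1, 'joints': array([ 1.10091748,  0.47773002,  0.02234358,  1.55632421, -0.01153294,
        1.10928539, -0.08305828]), 'qvel': array([-0.00068002, -0.00295544,  0.00107516, -0.00259812,  0.00019537,
       -0.00069684, -0.00097034]), 'tau': array([ 4.38985808e-03, -5.97764075e+01,  1.61382135e+00, -2.81956100e+01,
        1.28454011e-02,  5.03221090e-03, -2.40253189e-05]), 'tcp_pos': array([ 0.23871048, -0.63078988,  0.20792651]), 'orientation': array([-3.08877254e+00, -5.64975390e-01,  5.93538241e-04]), 'contact_force': array([-0.49354288, -0.8262886 , -0.0275065 ]), 'moment': array([ 0.01667438, -0.03890109,  0.01463008]), 'gripper_force': 0.0, 'grip_width': 0.08510195667921726}
```

View pics/top0.png

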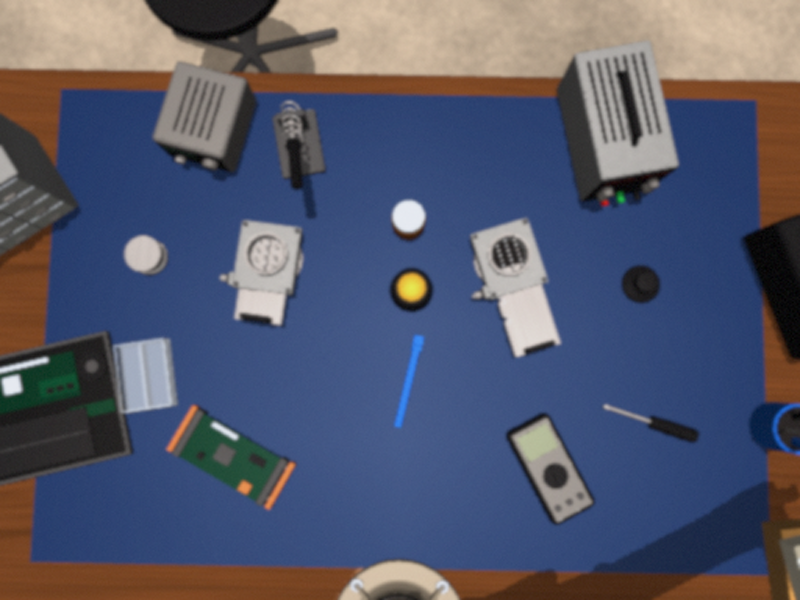

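View pics/scene0.png

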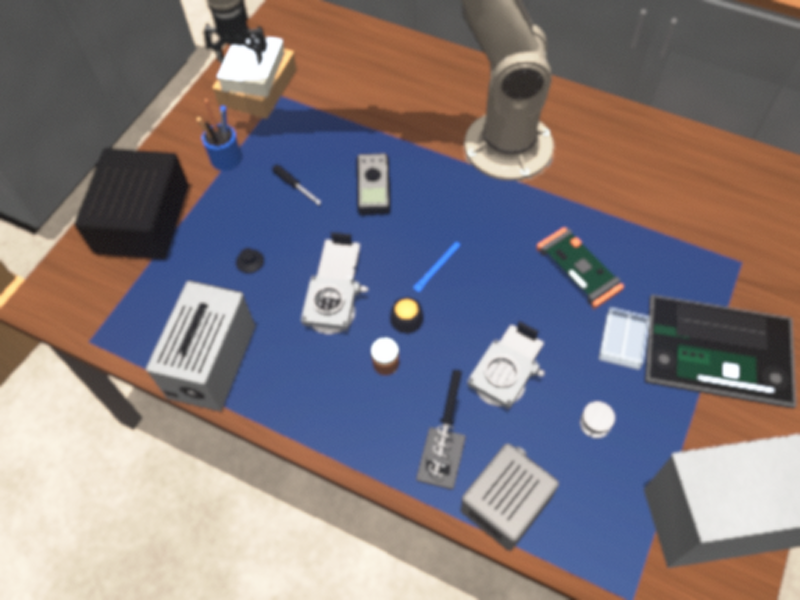

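Left inlet (port ~(268,255), tab ~(256,319) in the 800x600 view) is shut, so it is A. Right inlet (port ~(510,253), tab ~(540,348)) is open, so it is B. Next I measure both with depth and crops.

```bash
cat > h.py <<'E'
import numpy as np, cv2
from scipy.spatial.transform import Rotation as R
from bench import r, eyes, ticket
def rays(cal,u,v):
    f=192/np.tan(np.radians(cal["fov_y"])/2)
    c=np.stack([(u-cal["cx"])/f,-(v-cal["cy"])/f,-np.ones_like(u,float)],-1)
    return R.from_rotvec(cal["attitude"]).apply(c.reshape(-1,3)).reshape(c.shape)
def cloud(cal,d):
    v,u=np.mgrid[0:384,0:512].astype(float)
    return cal["origin"]+rays(cal,u,v)*d[...,None]
def at_z(cal,u,v,z):
    k=rays(cal,np.array(u,float),np.array(v,float)); return cal["origin"]+k*((z-cal["origin"][2])/k[...,2])[...,None]
E
python3 - <<'E'
from h import *
cal=eyes.calibration("top"); D=np.load("top0.npz"); p,d=D["p"],D["d"]
P=cloud(cal,d)
print("bench z",np.median(P[200:300,200:250,2]))
ims=[]
for n,(u0,v0) in dict(A=(135,125),B=(295,125)).items():
    c=p[v0:v0+110,u0:u0+75,::-1]; ims.append(cv2.resize(c,None,fx=5,fy=5,interpolation=cv2.INTER_CUBIC))
    Q=P[v0:v0+110,u0:u0+75]; z=Q[...,2]; dark=c.max(-1)<70
    t=(z>.07)&(z<.095); print(n,"tab pts",t.sum(),Q[t].mean(0), "collar")
    w=(z>.059)&(z<.072); 
    q=Q[w]; print(len(q),q.mean(0),q.min(0),q.max(0))
    g=(z>.046)&(z<.058); 
    m=(z>.035)&(z<.06)
    print(" frame rect",[np.round(x,3) for x in cv2.minAreaRect(Q[(z>.045)&(z<.056)][:,:2].astype(np.float32))], " plate+frame",m.sum())
cv2.imwrite("pics/crop.png",np.hstack(ims))
E
```

```text
bench z 0.0010271041443336015
A tab pts 93 [0.55102964 0.25194191 0.07939338] collar
251 [0.64106649 0.245251   0.06537291] [0.52572675 0.20581531 0.05916437] [0.6818211  0.28140708 0.0715345 ]
 frame rect [array([0.614, 0.258]), array([0.128, 0.176]), np.float64(82.887)]  plate+frame 1990
B tab pts 85 [ 0.51534022 -0.2251742   0.07965037] collar
246 [ 0.6504114  -0.18352311  0.06502255] [ 0.48010115 -0.22052729  0.05900926] [ 0.70720615 -0.12286628  0.07197824]
 frame rect [array([ 0.592, -0.187]), array([0.226, 0.132]), np.float64(17.39)]  plate+frame 2343
```

View pics/crop.png

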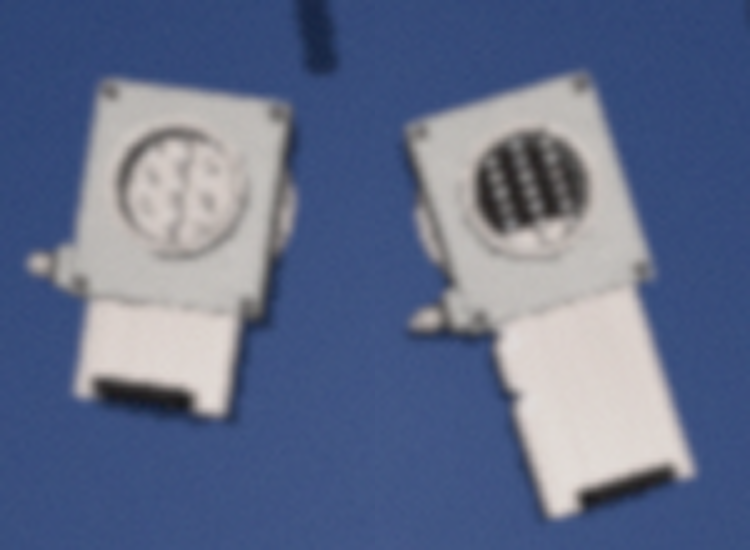

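The crop shows A's frame corners at (103,80), (290,102), (262,315), (74,292) and its tab from (94,385) to (194,398). B's frame corners are (586,70), (652,275), (478,332), (408,127), with the tab from (580,497) to (675,474). I compute poses from these.

```bash
cat > m.py <<'E'
from h import *
cal=eyes.calibration("top"); P=cloud(cal,np.load("top0.npz")["d"])
def px(x,y,u0): return u0+(x+.5)/5-.5, 125+(y+.5)/5-.5
# model corners (x,y) order: (+x,+y),(+x,-y),(-x,-y),(-x,+y)
M=np.array([[55,52],[55,-52],[-64,-52],[-64,52]])/1000
G={"A":(135,[(103,80),(290,102),(262,315),(74,292)],[(95,385),(194,397)]),
   "B":(295-75,[(408,127),(586,70),(652,275),(478,332)],[(580,495),(674,472)])}
for n,(u0,c,t) in G.items():
    W=np.array([at_z(cal,*px(*q,u0),.051) for q in c])[:,:2]
    a=M-M.mean(0); b=W-W.mean(0)
    yaw=np.arctan2((a[:,0]*b[:,1]-a[:,1]*b[:,0]).sum(),(a*b).sum())
    Rm=np.array([[np.cos(yaw),-np.sin(yaw)],[np.sin(yaw),np.cos(yaw)]])
    o=W.mean(0)-Rm@M.mean(0)
    T=np.array([at_z(cal,*px(*q,u0),.082) for q in t])[:,:2]
    z=P[...,2]; m=(z>.072)&(z<.095)&(np.linalg.norm(P[...,:2]-T.mean(0),axis=-1)<.035)
    D=P[m][:,:2].mean(0)
    e=T[0]-T[1]
    print(n,"sides",np.linalg.norm(np.diff(W,axis=0),axis=1).round(4),"o",o.round(4),"yaw",yaw.round(4),np.degrees(yaw).round(2),"res mm",(1000*(W-(M@Rm.T+o))).round(1).tolist())
    print("  tab",T.round(4).tolist(),"len",np.linalg.norm(e).round(4),"yaw",np.arctan2(-e[0],e[1]).round(4),"ctr",T.mean(0).round(4),"depthctr",D.round(4),"local",(Rm.T@(T.mean(0)-o)).round(4),(Rm.T@(D-o)).round(4))
    print("  half tab world",(o+Rm@[-.149,0]).round(4))
s=r.get_obs(); print(R.from_rotvec(s["orientation"]).as_matrix().round(3))
E
python3 m.py
```

```text
A sides [0.1044 0.1191 0.104 ] o [0.6447 0.2412] yaw -0.0991 -5.68 res mm [[0.1, 0.3], [-0.1, 0.0], [-0.3, -0.2], [0.3, -0.2]]
  tab [[0.5332, 0.2786], [0.5277, 0.2256]] len 0.0533 yaw -0.1029 ctr [0.5305 0.2521] depthctr [0.531 0.255] local [-0.1148 -0.0005] [-0.1145  0.0025]
  half tab world [0.4964 0.2559]
B sides [0.1037 0.1192 0.1007] o [ 0.6498 -0.1824] yaw 0.3264 18.7 res mm [[0.1, -0.4], [0.4, 0.0], [-0.4, 1.9], [-0.1, -1.5]]
  tab [[0.4833, -0.2059], [0.4964, -0.2557]] len 0.0515 yaw 0.2566 ctr [ 0.4899 -0.2308] depthctr [ 0.4897 -0.2333] local [-0.1671  0.0054] [-0.168   0.0031]
  half tab world [ 0.5087 -0.2301]
[[ 0.935  0.354 -0.001]
 [ 0.354 -0.935  0.001]
 [-0.    -0.002 -1.   ]]
```

Emit:
{"api": "arm_command", "payload": {
  "plan": "0 0 0 -10; 0 0 0 -10; 0 0 0 -10; 0 0 0 -10; 0 0 0 -10; 0 0 0 -10; 0 0 0 -10; 0 0 0 -10; 0 0 0 -6.5; 0.03 0.036 0 0; 0.03 0.036 0 0; 0.03 0.036 0 0; 0.03 0.036 0 0; 0.03 0.036 0 0; 0.03 0.036 0 0; 0.03 0.036 0 0; 0.03 0.036 0 0; 0.03 0.036 0 0; 0.03 0.036 0 0",
  "hand": 0,
  "grip_force": 60
}}

```text
clock: 2.48
tcp_pos: [0.4943, -0.2368, 0.2085]
orientation: [-1.864, -2.529, 0.0]
contact_force: [0.4, -0.7, -0.5]
grip_width: 0.0427
gripper_force: 0.0
```

```bash
cat > s.py <<'E'
from h import *
import sys
T=dict(B=(np.array([.4895,-.2318]),.30),A=(np.array([.5305,.2525]),-.099))
s=r.get_obs(); m=R.from_rotvec(s["orientation"]).as_matrix()
t,y=T[sys.argv[1]]; d=np.append(t,.062)-s["tcp_pos"]
want=np.degrees(y); have=np.degrees(np.arctan2(m[1,1],m[0,1]))
print("clock",s["clock"],"tcp",s["tcp_pos"].round(4),"tool-axes shift",(m.T@d).round(4),"toolyaw turn",-(want-have).round(2),"tilt",m[:,2].round(3),"grip",s["grip_width"].round(4),"F",s["contact_force"].round(1),"j",s["joints"].round(2))
E
python3 s.py B
```

```text
Traceback (most recent call last):
  File "s.py", line 7, in <module>
    print("clock",s["clock"],"tcp",s["tcp_pos"].round(4),"tool-axes shift",(m.T@d).round(4),"toolyaw turn",-(want-have).round(2),"tilt",m[:,2].round(3),"grip",s["grip_width"].round(4),"F",s["contact_force"].round(1),"j",s["joints"].round(2))
                                                                                                                                                               ^^^^^^^^^^^^^^^^^^^^^
AttributeError: 'float' object has no attribute 'round'
```

```bash
sed -i 's/s\["grip_width"\].round(4)/s["grip_width"]/; s/-(want-have).round(2)/-(want-have)/' s.py; python3 s.py B
```

```text
clock 2.475 tcp [ 0.4943 -0.2368  0.2085] tool-axes shift [ 0.0062 -0.003   0.1465] toolyaw turn 0.027177433400115802 tilt [-0.001  0.    -1.   ] grip 0.04273928561970181 F [ 0.4 -0.7 -0.5] j [ 0.74  0.31 -0.5   1.83  0.17  1.04  0.48]
```

Emit:
{"api": "arm_command", "payload": {
  "plan": "0.006 -0.003 0 0; 0 0 0.04 0; 0 0 0.04 0; 0 0 0.03 0; 0 0 0.02 0; 0 0 0.01 0; 0 0 0.0065 0; 0 0 0 0; 0 0 0 0"
}}

```text
clock: 3.6
tcp_pos: [0.4898, -0.2336, 0.063]
orientation: [1.863, 2.528, 0.0]
contact_force: [0.5, 0.6, 0.1]
grip_width: 0.0427
gripper_force: 0.0
```

Emit:
{"api": "arm_command", "payload": {
  "plan": "0 0 0 0; 0 0 0 0; 0 0 0 0; 0 0 0 0; 0 0 0 0; 0 0 0 0",
  "hand": 1,
  "grip_force": 60
}}

```text
clock: 4.35
tcp_pos: [0.4892, -0.2333, 0.0623]
orientation: [-1.864, -2.529, 0.0]
contact_force: [-0.3, 0.8, 0.3]
grip_width: 0.0003
gripper_force: 0.0
```

```bash
python3 s.py B
```

```text
clock 4.35 tcp [ 0.4892 -0.2333  0.0623] tool-axes shift [0.0014 0.0007 0.0003] toolyaw turn 0.04064665935684886 tilt [-0.  0. -1.] grip 0.00027972233878255837 F [-0.3  0.8  0.3] j [ 0.68  0.49 -0.44  1.97  0.3   0.74  0.36]
```

The fingers closed on nothing, so I look.

Run:
```python
from h import *
o=[]
for n,(u,v,w,h) in dict(top=(265,120,140,140),scene=(170,130,100,100)).items():
    p,d=eyes.grab_frame(n); np.savez(n+"1.npz",p=p,d=d); o.append(cv2.resize(p[v:v+h,u:u+w,::-1],(400,400),interpolation=cv2.INTER_CUBIC))
cv2.imwrite("pics/c1.png",np.hstack(o))
```

```text
(no output)
```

View pics/c1.png

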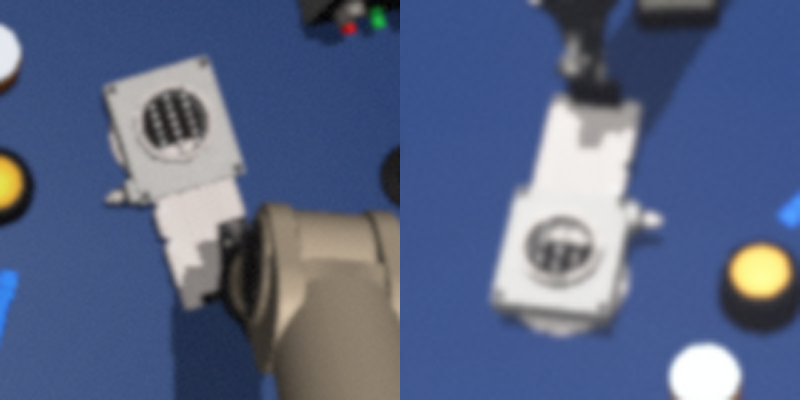

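The fingers look to be off the tab, so I check where the tab is in the second camera's cloud and compare with the fingers now.

```bash
cat > chk.py <<'E'
from h import *
def cl(n,k):
    D=np.load(f"{n}{k}.npz"); return cloud(eyes.calibration(n),D["d"]),D["p"]
for n in("top","scene"):
  for k in (0,1):
    P,p=cl(n,k); near=np.linalg.norm(P[...,:2]-[.49,-.233],axis=-1)<.06
    print(n,k,"bench",np.median(P[150:250,250:300,2]).round(4))
    for lo,hi in((.05,.072),(.072,.09),(.09,.13)):
        m=near&(P[...,2]>lo)&(P[...,2]<hi)
        if m.sum():
            q=P[m][:,:2]; print("  z",lo,hi,m.sum(),"mean",q.mean(0).round(4),"min",q.min(0).round(3),"max",q.max(0).round(3), [np.round(x,3).tolist() for x in cv2.minAreaRect(q.astype(np.float32))])
    v,u=np.nonzero(near&(P[...,2]>.075)&(P[...,2]<.09)); 
    if len(u): print("  px",u.min(),u.max(),v.min(),v.max(),u.mean(),v.mean())
    def proj(c,x):
        f=192/np.tan(np.radians(c["fov_y"])/2); a=R.from_rotvec(c["attitude"]).inv().apply(np.array(x)-c["origin"]); return (c["cx"]+f*a[0]/-a[2], c["cy"]-f*a[1]/-a[2])
    print("  proj tab",proj(eyes.calibration(n),[.49,-.232,.082]))
E
python3 chk.py
```

```text
top 0 bench 0.0016
  z 0.05 0.072 5 mean [ 0.4836 -0.2116] min [ 0.48  -0.215] max [ 0.489 -0.21 ] [[0.485, -0.212], [0.003, 0.009], 69.737]
  z 0.072 0.09 71 mean [ 0.4897 -0.2333] min [ 0.48  -0.258] max [ 0.499 -0.21 ] [[0.49, -0.234], [0.01, 0.049], 16.898]
  px 337 355 218 225 346.0147058823529 221.36764705882354
  proj tab (np.float64(345.4453994305529), np.float64(221.25581257043737))
top 1 bench 0.0017
  z 0.05 0.072 6 mean [ 0.4931 -0.2108] min [ 0.48  -0.214] max [ 0.54  -0.207] [[0.51, -0.211], [0.061, 0.004], 3.672]
  z 0.072 0.09 18 mean [ 0.4844 -0.2157] min [ 0.48  -0.221] max [ 0.491 -0.21 ] [[0.484, -0.217], [0.009, 0.013], 18.658]
  px 337 341 221 225 339.3529411764706 223.23529411764707
  proj tab (np.float64(345.4453994305529), np.float64(221.25581257043737))
scene 0 bench 0.0015
  z 0.05 0.072 45 mean [ 0.4959 -0.231 ] min [ 0.483 -0.264] max [ 0.528 -0.193] [[0.5, -0.225], [0.071, 0.039], 76.112]
  z 0.072 0.09 49 mean [ 0.4938 -0.2341] min [ 0.481 -0.26 ] max [ 0.505 -0.209] [[0.494, -0.233], [0.017, 0.05], 22.242]
  z 0.09 0.13 2 mean [ 0.4959 -0.2206] min [ 0.494 -0.224] max [ 0.497 -0.217] [[0.496, -0.221], [0.007, 0.0], 114.572]
  px 211 224 148 152 217.025 149.7
  proj tab (np.float64(218.24858795502487), np.float64(149.0251862423451))
scene 1 bench 0.0014
  z 0.05 0.072 50 mean [ 0.4978 -0.2321] min [ 0.485 -0.259] max [ 0.533 -0.185] [[0.506, -0.221], [0.077, 0.045], 80.218]
  z 0.072 0.09 35 mean [ 0.4937 -0.2295] min [ 0.481 -0.256] max [ 0.503 -0.206] [[0.491, -0.232], [0.017, 0.051], 8.53]
  z 0.09 0.13 21 mean [ 0.4925 -0.2258] min [ 0.478 -0.237] max [ 0.505 -0.218] [[0.493, -0.225], [0.017, 0.028], 72.858]
  px 211 224 149 152 218.73076923076923 150.15384615384616
  proj tab (np.float64(218.24858795502487), np.float64(149.0251862423451))
```

Run:
```python
from h import *
o=[]
for n,(u,v,w,h) in dict(top=(320,180,60,60),scene=(190,115,60,60)).items():
    D=np.load(n+"1.npz"); p=D["p"]; P=cloud(eyes.calibration(n),D["d"])
    o.append(cv2.resize(p[v:v+h,u:u+w,::-1],(400,400),interpolation=cv2.INTER_CUBIC))
    sub=P[v:v+h:3,u:u+w:4]
    print(n,"z mm"); print((sub[...,2]*1000).astype(int)); 
    if n=="top":
        print("x");print((sub[...,0]*1000).astype(int))
cv2.imwrite("pics/c2.png",np.clip(np.hstack(o).astype(float)*1.6,0,255).astype(np.uint8))
```

```text
top z mm
[[ 51  49  47  52  49  50  46  54   0   0   1   2  -4  -2   2]
 [ 53  49  47  49  45  50  45  -3   4   1   1   1  -1   1   0]
 [ 46  47  53  41  43  42  45   9   6  -2   0  -2   0   2  -1]
 [ 50  46  45  43  39  45  45  46   5   3  -1  -2   2  -1   4]
 [ 42  42  40  38  44  47  40  38   1 409 434 430   2  -1   1]
 [ 44  38  42  38  41  43  44  41   1 424 443 441 434 433 432]
 [ -2  43  40  43  41  43 181 179   1 429 447 449 444 444 445]
 [  0  44  44  41  44  39 177 185 396 439 451 455 454 448 447]
 [  1  43  41  40  44  39 169 200 405 436 457 461 460 448 450]
 [  5  43  40  41  43  45 158 239 408 438 454 464 465 454 451]
 [  2   1  44  42  41  42 218 293 405 444 458 471 469 467 467]
 [  3   5  40  40  41  42 243 299 411 446 458 476 477 472 473]
 [ -4  -2  40  41  42  39 258 302 414 442 461 481 480 474 477]
 [  2   3  38  43  40  39 252 304 409 442 462 481 483 477 480]
 [ -2  -2  44  44  41  83 252 297 415 441 465 481 483 482 486]
 [  2   2   2  44  60  79 241 291 415 444 465 483 485 487 491]
 [  0   3   0   3   0  -1 227 280 415 438 464 485 486 493 494]
 [  4   0   6   1   
[... 2344 characters left out ...]
3    4  167  174  113    1   -4    3    2  -10   -1
     0]
 [  -6   -2    0    6    2   -6   73   81   78    3    0   -5    5    0
     0]
 [   7   -1    8    8    1   35   57   62   52    3   -4   -2    9    0
    -5]
 [   2    6   -4    0   -5   38   35   35   45   40    1    1    1   -2
    -1]
 [   8    1    0    0   -4   45   41   40   43   32    5    2   11    1
    14]
 [   1    1   -2   -3   45   36   43   42   47   39    3    0   -2    1
     0]
 [   2    1    1   -3   41   47   41   48   51   34    7    5   -1    2
     0]
 [   2    8   -1    3   41   42   44   45   46   41   -1    5   -1   -4
     0]
 [   0    0   -1   -5   38   40   45   46   40   -1    2    0    0   -2
     6]]
```

View pics/c2.png

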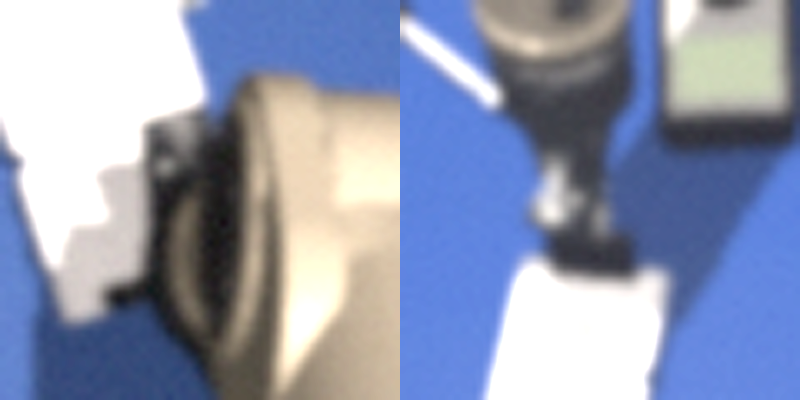

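The picture shows the fingers at the tab: its left end is visible at (120,292) and the knuckles sit over the plate. The reported width contradicts this, so I probe with a small push and read the force.

Emit:
{"api": "arm_command", "payload": {
  "plan": "0 0.002 0 0; 0 0.002 0 0; 0 0 0 0; 0 0 0 0"
}}

```text
clock: 4.95
tcp_pos: [0.4931, -0.2321, 0.0623]
orientation: [-1.864, -2.529, 0.0]
contact_force: [-0.8, -0.4, -0.5]
grip_width: 0.0002
gripper_force: 0.0
```

Run:
```python
from h import *
p,d=eyes.grab_frame("top"); P=cloud(eyes.calibration("top"),d); np.savez("top2.npz",p=p,d=d)
s=r.get_obs(); print({k:(np.round(v,4).tolist()) for k,v in s.items()})
m=(np.linalg.norm(P[...,:2]-[.486,-.217],axis=-1)<.02)&(P[...,2]>.072)&(P[...,2]<.09); print(m.sum(),P[m].mean(0))
```

```text
{'clock': 5.0, 'joints': [0.676, 0.4924, -0.442, 1.965, 0.3018, 0.7482, 0.3573], 'qvel': [0.0002, -0.0006, -0.0008, -0.0006, -0.001, -0.0013, 0.0006], 'tau': [-0.0481, -50.9314, -4.7029, -20.4523, 0.0082, -0.0016, -0.0002], 'tcp_pos': [0.493, -0.2321, 0.0623], 'orientation': [-1.8635, -2.5291, 0.0001], 'contact_force': [0.3947, -0.3764, -0.1222], 'moment': [-0.0056, 0.02, -0.0623], 'gripper_force': 0.0, 'grip_width': -0.0001}
18 [ 0.48381252 -0.21519078  0.08048258]
```

No force at all, so the fingers aren't on the tab. I lift clear and look at the hand itself.

Emit:
{"api": "arm_command", "payload": {
  "plan": "0 0 -0.03 0; 0 0 -0.04 0; 0 0 -0.04 0; 0 0 -0.03 0; 0 0 0 0; 0 0 0 0"
}}

```text
clock: 5.75
tcp_pos: [0.4925, -0.2321, 0.2016]
orientation: [-1.863, -2.528, 0.001]
contact_force: [0.1, -0.5, -0.4]
grip_width: 0.0003
gripper_force: 0.0
```

Run:
```python
from h import *
o=[]
s=r.get_obs(); print(s["tcp_pos"],s["grip_width"],s["joints"].round(3))
for n,(u,v,w,h) in dict(top=(310,160,80,80),scene=(180,100,80,80)).items():
    p,d=eyes.grab_frame(n); np.savez(n+"3.npz",p=p,d=d); P=cloud(eyes.calibration(n),d)
    o.append(cv2.resize(p[v:v+h,u:u+w,::-1],(400,400),interpolation=cv2.INTER_CUBIC))
    near=np.linalg.norm(P[...,:2]-s["tcp_pos"][:2],axis=-1)<.1
    for lo in np.arange(.10,.34,.02):
        m=near&(P[...,2]>lo)&(P[...,2]<lo+.02)
        if m.sum()>2: print(n,lo.round(2),m.sum(),P[m].mean(0).round(3),P[m].min(0).round(3)[:2],P[m].max(0).round(3)[:2])
    m=near&(P[...,2]>.072)&(P[...,2]<.09); print("tab",m.sum(),P[m].mean(0).round(4))
cv2.imwrite("pics/c3.png",np.clip(np.hstack(o).astype(float)*1.6,0,255).astype(np.uint8))
```

```text
[ 0.49246053 -0.23208624  0.20158083] 0.0002798163903695225 [ 0.74   0.315 -0.504  1.849  0.176  1.023  0.466]
top 0.26 8 [ 0.496 -0.219  0.277] [ 0.458 -0.231] [ 0.525 -0.211]
top 0.28 44 [ 0.501 -0.219  0.292] [ 0.447 -0.235] [ 0.537 -0.207]
top 0.3 82 [ 0.541 -0.215  0.314] [ 0.528 -0.231] [ 0.553 -0.204]
top 0.32 41 [ 0.536 -0.218  0.326] [ 0.523 -0.227] [ 0.55  -0.209]
tab 62 [ 0.4889 -0.2304  0.0811]
scene 0.22 13 [ 0.499 -0.228  0.232] [ 0.484 -0.243] [ 0.508 -0.22 ]
scene 0.24 15 [ 0.499 -0.225  0.247] [ 0.487 -0.233] [ 0.509 -0.22 ]
scene 0.26 15 [ 0.502 -0.222  0.273] [ 0.488 -0.234] [ 0.518 -0.213]
scene 0.28 27 [ 0.504 -0.219  0.29 ] [ 0.478 -0.244] [ 0.536 -0.207]
scene 0.3 58 [ 0.531 -0.216  0.312] [ 0.474 -0.248] [ 0.554 -0.205]
scene 0.32 55 [ 0.526 -0.218  0.329] [ 0.501 -0.246] [ 0.553 -0.203]
tab 48 [ 0.4938 -0.234   0.0801]
```

View pics/c3.png

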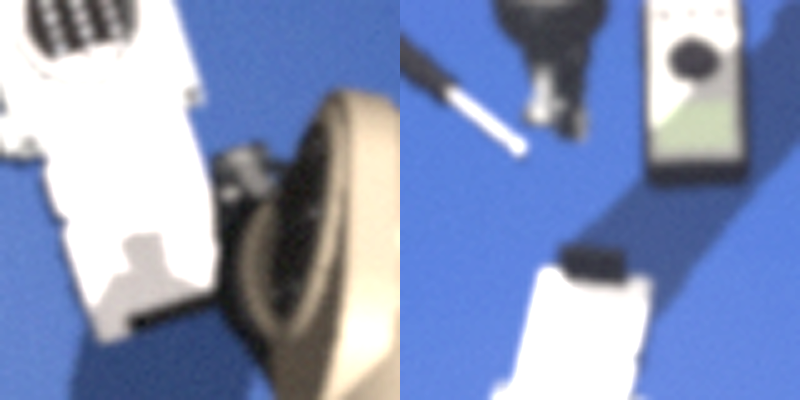

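The hand is about 30 mm higher above the tab than the reading implies: the lowest finger points are at z≈0.22, against a TCP reading of 0.20. I measure the tip exactly.

Run:
```python
from h import *
c=eyes.calibration("scene"); D=np.load("scene3.npz"); P=cloud(c,D["d"])
f=192/np.tan(np.radians(c["fov_y"])/2)
def proj(x):
    a=R.from_rotvec(c["attitude"]).inv().apply(np.array(x)-c["origin"]); return np.round((c["cx"]+f*a[0]/-a[2], c["cy"]-f*a[1]/-a[2]),1)
t=np.array([.4925,-.2321,0])
for z in (.1876,.2016,.22,.24,.26): print(z,proj(t+[0,0,z]))
for v in range(118,132): print(v,[f"{1000*P[v,u,2]:.0f}" for u in range(206,222)],D["p"][v,206:222].max(-1))
```

```text
0.1876 [215.1 132.2]
0.2016 [214.7 129.7]
0.22 [214.2 126.5]
0.24 [213.6 122.9]
0.26 [213.  119.2]
118 ['-9', '323', '326', '325', '280', '275', '282', '285', '286', '289', '266', '3', '-7', '3', '5', '3'] [133 137 138 122  90  63  51  47  44  54  78 109 128 136 139 138]
119 ['-2', '323', '321', '321', '308', '283', '273', '281', '283', '277', '259', '-1', '1', '2', '1', '-5'] [135 141 138 121  97  78  64  53  48  56  84 114 132 137 137 138]
120 ['310', '316', '323', '319', '310', '313', '309', '276', '274', '267', '261', '-5', '4', '6', '-3', '7'] [136 142 141 124 109  96  81  63  51  57  85 114 131 137 138 139]
121 ['312', '315', '319', '314', '316', '313', '311', '279', '267', '271', '257', '-1', '-4', '4', '2', '1'] [133 148 148 127 109  97  81  63  54  61  85 112 131 137 139 138]
122 ['321', '312', '314', '320', '320', '321', '305', '292', '283', '255', '249', '9', '4', '1', '3', '6'] [130 155 153 129 101  83  68  55  56  68  89 113 130 136 137 140]
123 ['319', '313', '318', '318', '318', '312', '301', '283', '274', '245', '243', '1', '5', '4', '-2', '-1'] [118 140 140 119  92  
[... 657 characters left out ...]
 137 136 134 123 107  90  81  79  92 109 125 134 137 138 138]
128 ['-3', '1', '1', '3', '1', '-4', '2', '-2', '-7', '8', '-2', '1', '2', '-0', '9', '-0'] [141 139 138 137 134 125 116 111 110 114 124 132 136 138 138 137]
129 ['1', '-7', '3', '1', '-4', '-6', '7', '-1', '-3', '-0', '-5', '-4', '3', '-1', '-0', '5'] [142 139 139 138 137 135 133 132 129 132 135 137 138 138 138 139]
130 ['2', '3', '6', '-3', '-1', '0', '3', '-8', '1', '3', '3', '-3', '-12', '0', '-3', '6'] [138 138 140 139 139 138 137 137 137 137 139 139 139 139 139 138]
131 ['5', '-3', '1', '1', '-0', '-3', '-13', '-3', '-3', '5', '-6', '5', '-5', '-2', '0', '-0'] [135 139 138 140 139 138 139 139 139 139 138 139 139 138 138 139]
```

The tips are at z≈0.224, about 36 mm higher than TCP reading − 14 mm, so at a reading of 0.062 they closed just above the tab. I correct for it: tips at about 0.053 means a reading of about 0.030.

Emit:
{"api": "arm_command", "payload": {
  "plan": "0 -0.003 0 0; 0 0 0.01 0; 0 0 0.02 0; 0 0 0.03 0; 0 0 0.03 0; 0 0 0.03 0; 0 0 0.02 0; 0 0 0.015 0; 0 0 0.01 0; 0 0 0.006 0; 0 0 0 0; 0 0 0 0",
  "hand": 0
}}

```text
clock: 7.35
tcp_pos: [0.4907, -0.2332, 0.0319]
orientation: [1.863, 2.528, 0.0]
contact_force: [0.1, 0.5, 0.3]
grip_width: 0.0425
gripper_force: 0.0
```

Emit:
{"api": "arm_command", "payload": {
  "plan": "0 0 0 0; 0 0 0 0; 0 0 0 0; 0 0 0 0; 0 0 0 0",
  "hand": 1
}}

```text
clock: 7.98
tcp_pos: [0.4905, -0.2331, 0.0317]
orientation: [1.862, 2.529, -0.0]
contact_force: [-1.0, -0.2, 5.4]
grip_width: 0.0091
gripper_force: 60.2
```

Grasped: width 9 mm, 60 N. I slide B in by 18 mm.

Emit:
{"api": "arm_command", "payload": {
  "plan": "0 0.003 0 0; 0 0.003 0 0; 0 0.003 0 0; 0 0.003 0 0; 0 0.003 0 0; 0 0.003 0 0; 0 0 0 0; 0 0 0 0"
}}

```text
clock: 8.98
tcp_pos: [0.5087, -0.2272, 0.0317]
orientation: [1.861, 2.529, 0.002]
contact_force: [2.6, 1.1, 2.9]
grip_width: 0.0089
gripper_force: 60.0
```

Emit:
{"api": "arm_command", "payload": {
  "plan": "0 0 0 0; 0 0 0 0; 0 0 0 0",
  "hand": 0
}}

```text
clock: 9.35
tcp_pos: [0.5067, -0.228, 0.0309]
orientation: [-1.864, -2.527, 0.001]
contact_force: [0.6, 0.4, -0.0]
grip_width: 0.0426
gripper_force: 0.0
```

Emit:
{"api": "arm_command", "payload": {
  "plan": "0 0 -0.01 0; 0 0 -0.03 0; 0 0 -0.04 0; 0 0 -0.04 0; 0 0 -0.05 0; -0.04 0 0 0; -0.06 0 0 0; -0.06 0 0 0; -0.02 0 0 0; 0 0 0 0"
}}

```text
clock: 10.6
tcp_pos: [0.5602, -0.4013, 0.2012]
orientation: [-1.867, -2.526, 0.0]
contact_force: [0.3, 0.3, -0.7]
grip_width: 0.0427
gripper_force: 0.0
```

Run:
```python
from h import *
p,d=eyes.grab_frame("top"); P=cloud(eyes.calibration("top"),d); np.savez("top4.npz",p=p,d=d)
m=(np.linalg.norm(P[...,:2]-[.507,-.228],axis=-1)<.035)&(P[...,2]>.072)&(P[...,2]<.095); D=P[m].mean(0)
print(m.sum(),D, "dist from o",np.linalg.norm(D[:2]-[.6498,-.1824]))
print([np.round(x,4) for x in cv2.minAreaRect(P[m][:,:2].astype(np.float32))])
cv2.imwrite("pics/c4.png",cv2.resize(p[120:250,280:400,::-1],None,fx=4.5,fy=4.5,interpolation=cv2.INTER_CUBIC))
```

```text
72 [ 0.50813387 -0.22758987  0.08181052] dist from o 0.14869907852944772
[array([ 0.5086, -0.2283]), array([0.0099, 0.0502]), np.float64(17.6315)]
```

View pics/c4.png

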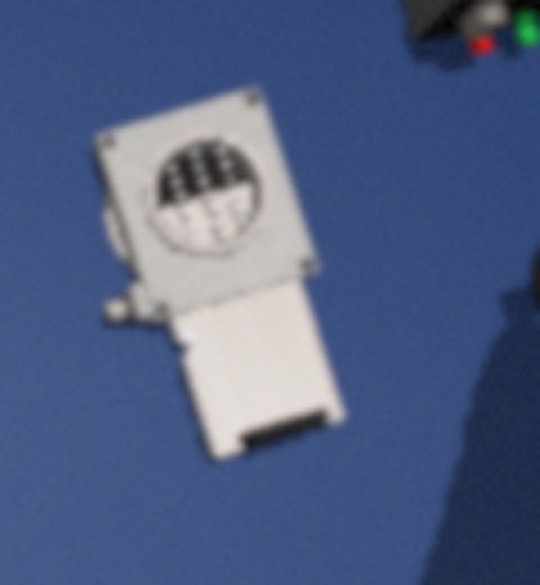

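Tab B is 148.7 mm from the inlet's origin (149 expected), and the port at (205,198) is half covered, so B is in its middle notch. Next is A.

Emit:
{"api": "arm_command", "payload": {
  "plan": "0 0 0 8; 0 0 0 8; 0 0 0 6.9; 0.05 -0.007 0 0; 0.05 -0.007 0 0; 0.05 -0.007 0 0; 0.05 -0.007 0 0; 0.05 -0.007 0 0; 0.05 -0.007 0 0; 0.05 -0.007 0 0; 0.05 -0.007 0 0; 0.05 -0.007 0 0; 0.05 -0.007 0 0; 0.05 -0.007 0 0; 0.05 -0.007 0 0; 0.05 -0.007 0 0; 0 0 0 0; 0 0 0 0"
}}

```text
clock: 12.9
tcp_pos: [0.5332, 0.2565, 0.2015]
orientation: [2.326, 2.111, -0.001]
contact_force: [-0.4, 0.1, -0.0]
grip_width: 0.043
gripper_force: 0.0
```

```bash
sed -i 's/A=(np.array(\[.5305,.2525\])/A=(np.array([.5307,.2535])/; s/,.062)/,.032)/' s.py; python3 s.py A
```

```text
clock 12.9 tcp [0.5332 0.2565 0.2015] tool-axes shift [-0.003  -0.0022  0.1695] toolyaw turn 0.12056837989213864 tilt [-0.    -0.001 -1.   ] grip 0.04297971635424995 F [-0.4  0.1 -0. ] j [-0.11  0.41 -0.58  1.74  0.25  1.07 -0.87]
```

Emit:
{"api": "arm_command", "payload": {
  "plan": "-0.003 -0.002 0 0; 0 0 0.02 0; 0 0 0.03 0; 0 0 0.03 0; 0 0 0.03 0; 0 0 0.025 0; 0 0 0.015 0; 0 0 0.012 0; 0 0 0.007 0; 0 0 0 0; 0 0 0 0"
}}

```text
clock: 14.28
tcp_pos: [0.5326, 0.2537, 0.0329]
orientation: [2.328, 2.109, 0.002]
contact_force: [-0.3, 0.4, 1.2]
grip_width: 0.0431
gripper_force: 0.0
```

Emit:
{"api": "arm_command", "payload": {
  "plan": "0 0 0 0; 0 0 0 0; 0 0 0 0; 0 0 0 0; 0 0 0 0",
  "hand": 1
}}

```text
clock: 14.9
tcp_pos: [0.5317, 0.2536, 0.0329]
orientation: [-2.33, -2.107, 0.001]
contact_force: [-3.2, -0.7, 5.4]
grip_width: 0.009
gripper_force: 59.1
```

```bash
python3 s.py A
```

```text
clock 14.9 tcp [0.5317 0.2536 0.0329] tool-axes shift [-0.0002 -0.001   0.0009] toolyaw turn -0.07319424162511456 tilt [-0.001  0.    -1.   ] grip 0.009012487468829216 F [-3.2 -0.7  5.4] j [-0.18  0.61 -0.49  1.87  0.4   0.76 -0.99]
```

Grasped at travel ≈0. I draw A out 35 mm.

Emit:
{"api": "arm_command", "payload": {
  "plan": "0 -0.005 0 0; 0 -0.005 0 0; 0 -0.005 0 0; 0 -0.005 0 0; 0 -0.005 0 0; 0 -0.005 0 0; 0 -0.003 0 0; 0 -0.002 0 0; 0 0 0 0; 0 0 0 0; 0 0 0 0"
}}

```text
clock: 16.27
tcp_pos: [0.497, 0.2576, 0.0328]
orientation: [-2.328, -2.108, -0.001]
contact_force: [-1.2, 1.7, 6.2]
grip_width: 0.0086
gripper_force: 63.3
```

```bash
python3 s.py A; python3 -c "
from h import *
t=r.get_obs()['tcp_pos'][:2]-[.5317,.2536];print(t@[.995,-.0989])"
```

```text
clock 16.275 tcp [0.497  0.2576 0.0328] tool-axes shift [-0.0008  0.0339  0.0008] toolyaw turn -0.0002768840605060774 tilt [ 0.     0.001 -1.   ] grip 0.00862851443260629 F [-1.2  1.7  6.2] j [-0.2   0.57 -0.5   1.94  0.4   0.73 -1.04]
-0.03487827508608749
```

Moved 34.9 mm with almost no residual force. I release, lift and check.

Emit:
{"api": "arm_command", "payload": {
  "plan": "0 0 0 0; 0 0 0 0; 0 0 0 0",
  "hand": 0
}}

```text
clock: 16.65
tcp_pos: [0.4971, 0.2565, 0.032]
orientation: [2.328, 2.109, -0.001]
contact_force: [0.4, -0.6, -0.3]
grip_width: 0.0427
gripper_force: 0.0
```

Emit:
{"api": "arm_command", "payload": {
  "plan": "0 0 -0.01 0; 0 0 -0.03 0; 0 0 -0.04 0; 0 0 -0.04 0; 0 0 -0.05 0; 0.04 0 0 0; 0.06 0 0 0; 0.06 0 0 0; 0.02 0 0 0; 0 0 0 0; 0 0 0 0"
}}

```text
clock: 18.02
tcp_pos: [0.5157, 0.434, 0.2023]
orientation: [2.329, 2.106, -0.001]
contact_force: [0.4, -0.3, -0.5]
grip_width: 0.0428
gripper_force: 0.0
```

Run:
```python
from h import *
p,d=eyes.grab_frame("top"); P=cloud(eyes.calibration("top"),d)
for t,o in (([.4964,.2559],[.6447,.2412]),([.508,-.228],[.6498,-.1824])):
    m=(np.linalg.norm(P[...,:2]-t,axis=-1)<.035)&(P[...,2]>.072)&(P[...,2]<.095)
    c=np.array(cv2.minAreaRect(P[m][:,:2].astype(np.float32))[0]); print(m.sum(),c,np.linalg.norm(c-o),np.linalg.norm(P[m][:,:2].mean(0)-o))
cv2.imwrite("pics/end.png",cv2.resize(p[:,:,::-1],(800,600),interpolation=cv2.INTER_CUBIC))
```

```text
74 [0.49675784 0.25994045] 0.14912440590068177 0.14920969030871029
72 [ 0.50849617 -0.22815225] 0.14852623221598057 0.14869849627731752
```

View pics/end.png

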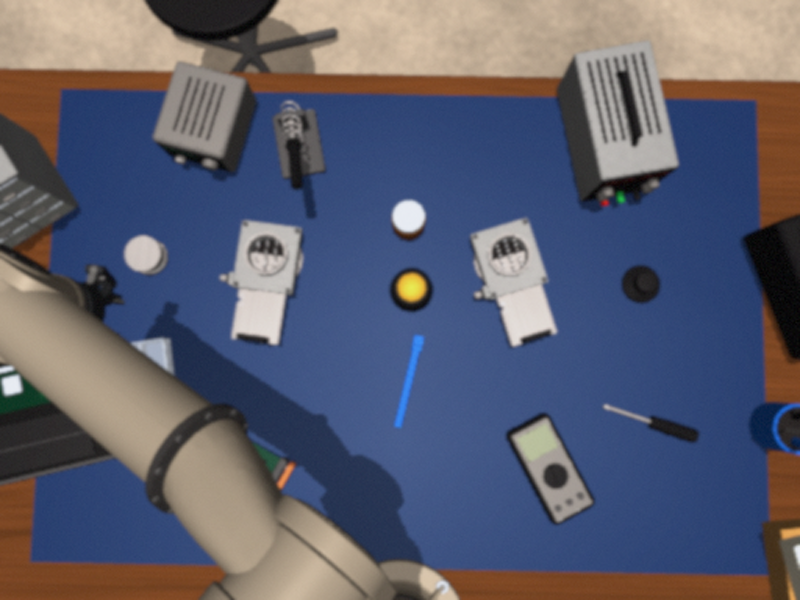

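Both ports, at (268,255) and (510,253), are half covered, both tabs are at 149 mm, nothing else has moved, and the arm is clear. I hand in.

```bash
python3 -c "
from h import *
print(ticket.hand_in())"
```

```text
the job is handed in; nothing more can be done
None
```

Both shutters are at their middle, half-open stop and let go, with tabs measured 149.1 mm (A) and 148.5 mm (B) from the port centres (149 mm expected); nothing else visibly moved, and the job is handed in at about 18 s.

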